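# Turn the batch plate to white at the press bay

### The arm

A 6-joint arm with a two-finger parallel gripper is mounted at the origin on the work surface. World frame = base frame: x ahead of the robot, y to its left, z up, the work surface at z = 0. Lengths are in m, angles in rad, forces in N, time in s.
With the tool pointing down it reaches from about 0.25 to 0.775 m from the base axis. Payload 8.9 kg.
Tool frame: the origin (TCP) lies at the very end of the fingers, on their centre line; the grasp point (between the pads) lies 19 mm behind it (arm.grip_point_offset is the distance from the TCP to the grasp point, in m); z points along the fingers, y is the line along which they close (so a half turn about z gives the same grasp; the last joint's range is limited). The gripper opens to 85 mm and grips with 20 to 120 N. Pads are 22 mm wide; open, the fingers measure 114 mm over their backs; the gripper's body (76 mm by 85 mm) begins 54 mm behind the grasp point. The pads swing forward as they close: fully open they stand 13 mm farther back than shut.
Start: joints at [1.038, 0.291, -0.153, 1.127, 0, 1.431], TCP at [0.201, 0.485, 0.202] pointing down, gripper open.
Joint ranges: [-2.52, 2.52], [-0.91, 1.74], [-1.3, 1.37], [-1.96, 2.02], [-1.52, 1.47], [-3.14, 3.14]. Speed limits (rad/s): [2.22, 2.22, 2.79, 3.14, 3.14, 3.14].

### API

Orientations are given as a unit quaternion [x, y, z, w].
In Python, from plant import arm, vision gives the robot as it stands.
- The arm moves only by the tool play_rows, never from a script. Its argument "plan" is a list of rows, each an object of numbers: "ax", "ay", "az": the turn, a rotation vector about the tool's x, y, z in degrees; "tx", "ty", "tz": the shift along the tool's x, y, z in cm; "grip": the gripper's target within -1 to 1 (fully open at 1, half-way at 0, shut at -1). A call has 1 to 20 rows; each row shifts and turns the commanded pose from where the row before left it, along the tool's axes as they then stand; what a row does not reach is not made up. A row lasts 1/8 s, in which the tool goes at most 62.5 mm and 10.7 degrees, less where a joint would pass 70% of its speed; a pose out of reach is approached as far as the arm can. A call is refused whole if a number of a shift passes 6.25 or a number of a turn 10.7, either way. A call with a gripper value outside its range is refused whole. The fingers move at their own pace and stop on an object; "squeeze" is the grip in N (left out, the last holds). Time passes only in rows, so rows that do not move let the fingers close. It gives the time, the measured TCP pose, the force, the opening and the grip force at its end, in the units of the state.
- arm.get_obs(): the state, without advancing time (a new reading comes with each control period).
- vision.get_image(name): name is "side" or "top" or "wrist"; returns (picture, depth): 480x640x3 uint8, blue, green, red; 480x640 float32, m along the optical axis (not along the pixel's ray), 0 where there is no reading.
- vision.calibration(name): a dict with "mtx" (3x3 intrinsics, pixels), "k1" (the pictures are not rectified: a ray, as slopes to the right and down, at radius r is drawn at 1 + k1 r^2 times it, then the intrinsics apply), "position" and "orientation" of the camera in the world; the wrist camera has in their place "mount" (4x4, takes a point from camera to tool coordinates, whose origin is the TCP and whose axes are the flange's). Camera axes: x right, y down, z forward; pixel columns grow to the right and rows downward; lengths in m; the calibration is good to about 2 mm. A picture is of the moment at which its call begins: read the wrist's pose just before it. calibration takes no time and is no camera call.
- arm.finish_job(): hands the job in; it is judged then, once.
The state is a dict: "t": time; "qpos": joint angles; "qd": joint speeds; "effort": joint torques, N m; "eef_pos": TCP position; "tool_rot": TCP orientation; "force": force on the tool from outside, world axes, zero at the start; "moment": the same for the moment, N m; "finger_gap": opening from 0.0 (shut) to 1.0 (fully open); "gripper_force": force on a finger pad.
Only numpy, scipy, OpenCV 4.12 (cv2) and the standard library are available. Lean on these libraries where they do the work, as an engineer would, in place of code of your own. Each camera call takes 0.05 s, during which the arm holds its last target. There are 200 camera calls.

### The job

The bay is changing over to white balls: turn the red-side-up batch plate over without grasping or lifting it. With the fingertips push the plate along the bench until its far long edge is up against the front edge of the raised blue slab, keep pushing and work its near edge upwards until it tips up on edge and falls over, so that it lies flat on top of the slab with its white side up. Leave the switch, the die cup with its ball, the yellow nylon core and the caliper alone.

Things in the scene. Friction and masses are not known exactly. Their poses are not given: they have to be found in the camera images.
- plate: Loose flat batch plate, 86 (own x) by 110 (own y) by 16 mm thick, 0.17 kg; red face up at the start, white below, black rubber on both long edges. The long edge towards the slab (own +x) is fully rounded, 8 mm radius; the one away from it (-x) is a rib 6 mm thick that stands out 10 mm at mid-height, round-nosed. Origin amid the core's white face; own z points out of the red face.
- plate_mid (a point): Centre of the plate's core, 8 mm inside both faces. Pushed against the slab with 10 to 14 N, the near rib clings to the fingertips by friction and rises with them as they go up.
- plate_near (a point): Axis of the round nose (3 mm radius) of the near rib, mid-length: 41 mm from plate_mid along own -x, 8 mm above the bench while the plate lies flat; the nose ends 44 mm from plate_mid.
- plate_far (a point): Axis of the rounded far edge (8 mm radius), mid-length: 34 mm from plate_mid along own +x; the edge ends 42 mm from plate_mid. The plate tips about this axis; once upright it must be pushed on about 20 degrees more before it falls by itself.
- slab: Fixed slab, 13 mm high, 130 mm deep (own x) by 190 mm wide (own y): grippy blue rubber top, slick white nylon strip in the lower 9 mm of its front face. Origin at bench height at the middle of the foot of its upright front face, which faces the robot and is the wall edge to push against; own x points away from the robot across the slab (own x 0 to 130 mm).
- cup: Bystander: polished steel die cup, loose, 92 mm across, 50 mm high, with a white ball sitting in it (top about 80 mm above the bench). Origin at the centre of its underside.
- ball_center (a point): Bystander: white cricket ball, 72 mm diameter, with a green seam, resting in the die cup. This point is the ball's centre.
- core_center (a point): Bystander: yellow nylon core, a 58 mm ball resting in a black ring 64 mm across and 14 mm high. This point is the core's centre.
- caliper: Bystander: stainless caliper lying flat, loose, 210 mm long (own x) and up to 11 mm high, jaws towards own +x. Origin at the middle of its beam, bench height.
- cbox: Bystander: fixed grey control box, 120 (own x) by 110 by 70 mm high, with a black toggle switch on top that reaches about 70 mm above it. Origin at the centre of its underside.
- switch (a joint): Black toggle switch on the control box: 0 as it stands, leaning to the box's own -x; grows to 0.9 rad as it is thrown to +x. It must stay near 0.
There are look-alikes about, which are no part of the job. What is shaped like the plate but green or purple is not meant.

How it is judged:
On the way, in this order (a step that is already met when the one before it is completed fails the run):
1. the plate, still lying red side up, is pushed up against the slab's front edge (far edge within 6 mm of the wall) (x of plate_far in the frame of slab above -0.014 m and z of plate_far in the frame of slab below 0.018 m and angle between plate's own z axis and vertical below 0.35 rad).
2. the plate is tipped up on its far edge at the foot of the slab's front edge (angle between plate's own z axis and vertical between 1.1 and 1.9 rad and height (world z) of plate_far below 0.024 m and height (world z) of plate_near above 0.055 m and x of plate_far in the frame of slab above -0.03 m).
At the end, for the whole second after the job is handed in: The plate lies at rest, white side up and level within about 6 degrees, on top of the blue slab with its centre over the slab; the switch is as it was (angle between plate's own z axis and vertical above 3.04 rad and x of plate_mid in the frame of slab between 0.005 and 0.12 m and y of plate_mid in the frame of slab between -0.09 and 0.09 m and z of plate_mid in the frame of slab between 0.017 and 0.025 m and linear speed of plate below 0.02 m/s and angular speed of plate below 0.2 rad/s and value of joint switch below 0.2 rad); the robot touches nothing.
It fails at once if the plate is lifted or carried: both of its long edges more than 35 mm above the bench at once (height (world z) of each of plate_near, plate_far above 0.035 m).
It fails at once if the switch is moved (value of joint switch above 0.2 rad).
It fails at once if the die cup or its ball is moved by more than 15 mm (distance of any of cup, ball_center from where it was at the start of the episode above 0.015 m).
It fails at once if the nylon core is moved by more than 15 mm (distance of core_center from where it was at the start of the episode above 0.015 m).
It fails at once if the caliper is moved by more than 15 mm (distance of caliper from where it was at the start of the episode above 0.015 m).
It also fails if it takes over 58 s, if anything falls off the work surface, if the arm or the gripper's body presses on something with over 40 N, if the wrist force passes 120 N, or if a joint passes its speed limit or range.

## Working session

There is one attempt and no reset: what is moved stays moved. The work goes in short steps, Python scripts to look and compute and a tool call to move; the robot and the scene stay as the last step left them, time stands still between calls to the robot, and variables do not carry over. Pictures are saved under pics/ and viewed, at most 10 in all, crops included, and the job is handed in when it is done.

Besides the shell and the picture viewer there is one more tool, called after "Call:" by a JSON object that holds its "name" and its "arguments". play_rows: Moves the arm, as the interface text tells. Its arguments: {"type":"object","properties":{"plan":{"type":"array"},"squeeze":{"type":"number"}},"required":["plan"]}

```bash
ls; mkdir -p pics
cat > h.py <<'E'
import numpy as np, cv2
from scipy.spatial.transform import Rotation as R
from plant import arm, vision
def cam(name,obs=None):
    c=vision.calibration(name); K=np.array(c["mtx"])
    if "mount" in c:
        o=obs or arm.get_obs(); T=np.eye(4); T[:3,:3]=R.from_quat(o["tool_rot"]).as_matrix(); T[:3,3]=o["eef_pos"]
        T=T@np.array(c["mount"])
    else:
        T=np.eye(4); q=np.array(c["orientation"]); T[:3,:3]=R.from_quat(q).as_matrix() if q.size==4 else q; T[:3,3]=c["position"]
    return K,c["k1"],T
def rays(C,px):
    K,k1,T=C; px=np.atleast_2d(np.float64(px))
    u=cv2.undistortPoints(px[:,None],K,np.array([k1,0,0,0.]),None,None)[:,0]
    return T[:3,3],np.c_[u,np.ones(len(u))]@T[:3,:3].T
def onplane(C,px,z):
    p,d=rays(C,px); return p+d*((z-p[2])/d[:,2])[:,None]
def proj(C,P):
    K,k1,T=C; Pc=(np.atleast_2d(P)-T[:3,3])@T[:3,:3]
    s=Pc[:,:2]/Pc[:,2:]; r2=(s**2).sum(1)[:,None]; s=s*(1+k1*r2)
    return s*[K[0,0],K[1,1]]+K[:2,2]
E
python3 - <<'E'
from h import *
o=arm.get_obs(); print(o)
for n in("top","side","wrist"):
    im,d=vision.get_image(n); cv2.imwrite(f"pics/{n}0.png",im); np.save(f"pics/{n}0.npy",d)
    c=vision.calibration(n);print(n,c)
E
```

```text
pics
{'t': 0.0, 'qpos': array([ 1.03771677e+00,  2.91263925e-01, -1.54132900e-01,  1.12667761e+00,
       -2.10037215e-05,  1.43150992e+00]), 'qd': array([-0.00067949,  0.00182548, -0.0015039 , -0.00041517, -0.00024651,
       -0.00018579]), 'effort': array([-5.96403952e-04, -5.37142861e+01,  3.31372368e+01,  1.60664180e-02,
       -2.06311829e-04, -3.26715406e-05]), 'eef_pos': array([0.20119509, 0.48440947, 0.20153836]), 'tool_rot': array([ 1.95626768e-01,  9.80678214e-01, -6.06746238e-04, -2.00901658e-04]), 'force': array([-1.41513444,  0.00711653, -0.49554475]), 'moment': array([ 0.03946424, -0.0606553 ,  0.02077347]), 'gripper_force': 0.0, 'finger_gap': 0.9996859788999255}
top {'mtx': array([[595.06131063,   0.        , 318.78197957],
       [  0.        , 595.06131063, 245.08606295],
       [  0.        ,   0.        ,   1.        ]]), 'k1': -0.041763941655025144, 'position': array([0.4739686 , 0.01981188, 1.20805315]), 'orientation': array([ 0.71586488, -0.69630511,  0.02534923, -0.04532203])}
side {'mtx': array([[486.59925831,   0.        , 319.25512862],
       [  0.        , 486.59925831, 248.2937761 ],
       [  0.        ,   0.        ,   1.        ]]), 'k1': -0.03860507390974198, 'position': array([ 0.23973211, -0.70299266,  0.793374  ]), 'orientation': array([ 0.89164259, -0.19302173,  0.08709514, -0.40016313])}
wrist {'mtx': array([[351.61599497,   0.        , 312.08469623],
       [  0.        , 351.61599497, 232.35297544],
       [  0.        ,   0.        ,   1.        ]]), 'k1': -0.049610149173123, 'mount': array([[-2.65115956e-04, -9.56723855e-01, -2.90997241e-01,
         7.39657374e-02],
       [ 9.99999961e-01, -2.77904622e-04,  2.61870308e-06,
        -4.65849960e-04],
       [-8.33748538e-05, -2.90997229e-01,  9.56723892e-01,
        -1.71221269e-01],
       [ 0.00000000e+00,  0.00000000e+00,  0.00000000e+00,
         1.00000000e+00]])}
```

View pics/top0.png

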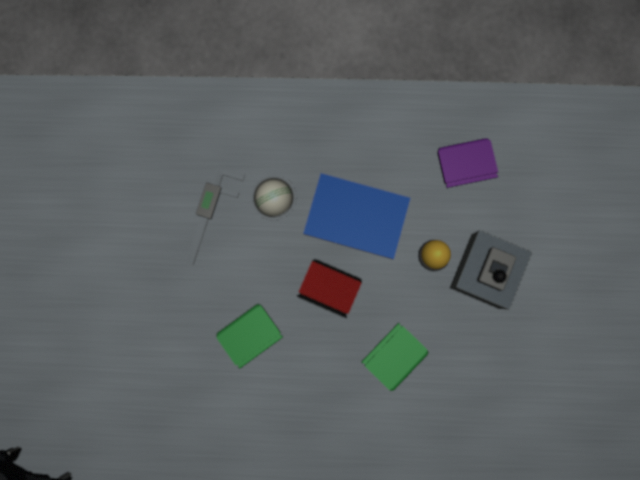

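View pics/side0.png

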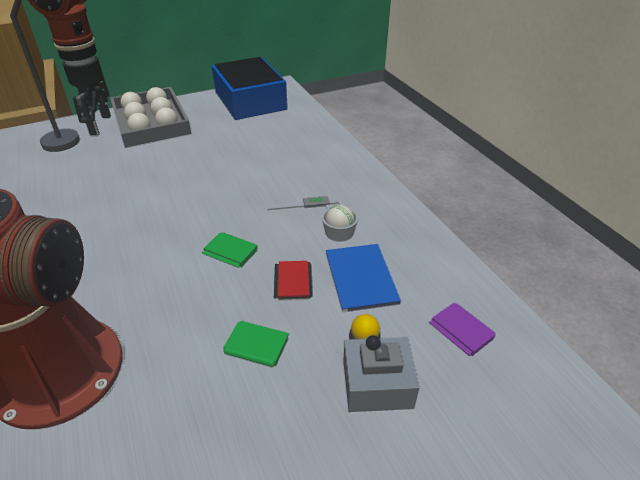

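Top view: the red plate is at (330,288), in front of the blue slab at (357,216). The green plates at (250,336) and (396,356) and the purple one at (468,163) are look-alikes, since only the red one fits the description. Bystanders are the ball and cup at (273,197), core at (436,254), box at (492,270) and caliper at (208,205).

```bash
cat > m.py <<'E'
from h import *
def mask(im,c):
    h=cv2.cvtColor(im,cv2.COLOR_BGR2HSV); H,S,V=cv2.split(h)
    m={'red':((H<8)|(H>172))&(S>150)&(V>50),'blue':(H>100)&(H<125)&(S>150)&(V>60),'yel':(H>15)&(H<32)&(S>150)}[c].astype(np.uint8)
    return m
def big(m,lo=None):
    cs,_=cv2.findContours(m,cv2.RETR_EXTERNAL,cv2.CHAIN_APPROX_NONE); return max(cs,key=cv2.contourArea)[:,0]
def rect(C,px,z):
    P=onplane(C,px,z); r=cv2.minAreaRect((P[:,:2]*1000).astype(np.float32)); return r,cv2.boxPoints(r)/1000
E
python3 - <<'E'
from m import *
for n in("top","side"):
    im=cv2.imread(f"pics/{n}0.png"); C=cam(n); d=np.load(f"pics/{n}0.npy")
    for c,z in(("red",.016),("blue",.013),("yel",.029)):
        m=mask(im,c)
        if n=="side":
            m[:220]=0; m[:,:200]=0
        px=big(m); r,b=rect(C,px,z); print(n,c,np.round(r[0],1),np.round(r[1],1),round(r[2],2),np.round(b*1000).tolist())
        cx,cy=px.mean(0).astype(int); o,dr=rays(C,[cx,cy]); print("  depth height",(o+dr[0]*np.median(d[cy-3:cy+4,cx-3:cx+4])).round(4))
im=cv2.imread("pics/top0.png");C=cam("top")
print("ball",onplane(C,[273,197],.045),"cbox knob",onplane(C,[499,275],.13),"box",onplane(C,[[481,232],[530,247],[505,307],[455,288]],.07).round(3).tolist(), "caliper",onplane(C,[[195,264],[240,180],[208,200]],.005).round(3).tolist(),"core",onplane(C,[436,254],.03))
# two-view triangulation of centroids
def tri(a,b):
    A=np.c_[a[1][0],-b[1][0]]; s=np.linalg.lstsq(A,b[0]-a[0],rcond=None)[0]; return ((a[0]+a[1][0]*s[0])+(b[0]+b[1][0]*s[1]))/2
for c in("red","blue"):
    rr=[]
    for n in("top","side"):
        im=cv2.imread(f"pics/{n}0.png"); m=mask(im,c)
        if n=="side": m[:220]=0
        mo=cv2.moments(cv2.convexHull(big(m))); rr.append(rays(cam(n),[mo['m10']/mo['m00'],mo['m01']/mo['m00']]))
    print("tri",c,tri(*rr).round(4))
im=cv2.imread("pics/top0.png"); cv2.imwrite("pics/crop0.png",cv2.resize(im[160:400,190:510],(800,600),interpolation=cv2.INTER_CUBIC))
E
```

```text
top red [509.7  31.2] [104.8  70.6] 68.15 [[457.0, -4.0], [523.0, -31.0], [562.0, 67.0], [496.0, 93.0]]
  depth height [0.5095 0.0324 0.0156]
top blue [655.9 -19.3] [185.2 125.5] 75.7 [[572.0, -93.0], [694.0, -124.0], [740.0, 55.0], [618.0, 86.0]]
  depth height [ 0.6568 -0.0183  0.0119]
top yel [ 580.2 -177. ] [54.3 52.4] 45.98 [[543.0, -178.0], [580.0, -215.0], [618.0, -176.0], [580.0, -139.0]]
  depth height [ 0.5774 -0.1709  0.0597]
side red [507.8  26.7] [109.1  66.9] 67.51 [[456.0, -11.0], [518.0, -37.0], [560.0, 64.0], [498.0, 90.0]]
  depth height [0.5054 0.0282 0.0139]
side blue [653.6 -23.3] [189.5 128.4] 75.82 [[568.0, -99.0], [693.0, -131.0], [739.0, 53.0], [615.0, 84.0]]
  depth height [ 0.6517 -0.0281  0.011 ]
side yel [ 583.4 -171. ] [60.4 52.4] 62.71 [[546.0, -186.0], [593.0, -210.0], [621.0, -156.0], [574.0, -132.0]]
  depth height [ 0.5707 -0.1907  0.0554]
ball [[0.68377982 0.14814272 0.045     ]] cbox knob [[ 0.53605109 -0.27495225  0.13      ]] box [[0.621, -0.257, 0.07], [0.595, -0.351, 0.07], [0.479, -0.303, 0.07], [0.513, -0.208, 0.07]] caliper [[0.549, 0.307, 0.005], [0.725, 0.222, 0.005], [0.682, 0.287, 0.005]] core [[ 0.58009658 -0.17777592  0.03      ]]
tri red [0.5094 0.0312 0.0087]
tri blue [ 0.6574 -0.02    0.0007]
```

View pics/crop0.png

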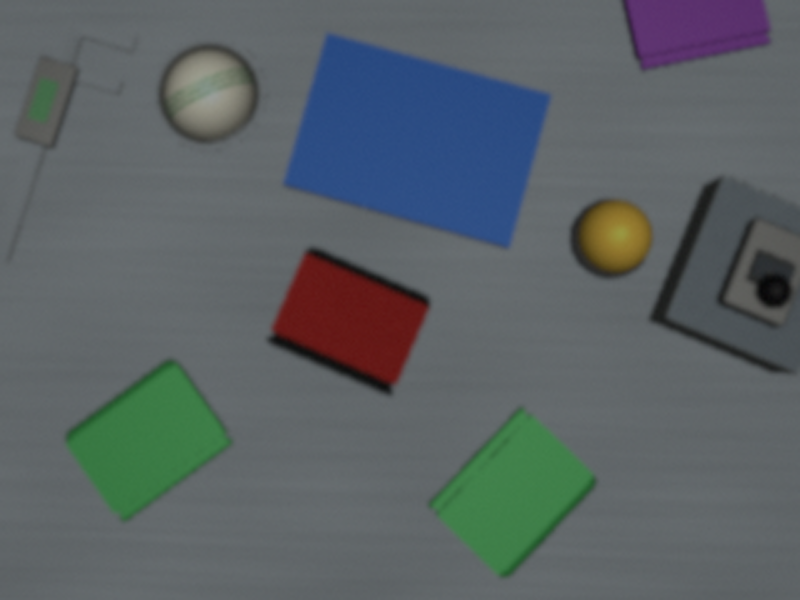

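The crop shows the red plate at (350,318) with a black rubber strip on both long edges, lying red side up in front of the slab. It is the one meant. I'm moving behind it now.

Call:
{"name": "play_rows", "arguments": {"plan": [{"tx":-3.74,"ty":-3.11,"grip":0},{"tx":-3.74,"ty":-3.11,"grip":0},{"tx":-3.74,"ty":-3.11,"grip":0},{"tx":-3.74,"ty":-3.11,"grip":0},{"tx":-3.74,"ty":-3.11,"grip":0},{"tx":-3.74,"ty":-3.11,"grip":0},{"tx":-3.74,"ty":-3.11,"grip":0},{"tx":-3.74,"ty":-3.11,"grip":0},{"tx":-3.74,"ty":-3.11,"grip":0},{"tx":-3.74,"ty":-3.11,"grip":0},{"az":-8.3,"grip":0},{"tz":5,"grip":0},{"tz":5,"grip":0},{"tz":3,"grip":0},{"grip":0},{"grip":0}]}}

```text
invalid input
```

```bash
cat > s.py <<'E'
from m import *
O=np.array([.5929,-.0032]); a=np.radians(-14.3); E=np.array([[np.cos(a),np.sin(a)],[-np.sin(a),np.cos(a)]])
def sl(p): return np.round(E@(np.array(p)[:2]-O)*1000,1)
def st():
    o=arm.get_obs(); Rm=R.from_quat(o["tool_rot"]).as_matrix()
    print("t",round(o["t"],2),"slab xy",sl(o["eef_pos"]),"z",round(o["eef_pos"][2]*1000,1),"yaw tool y",round(np.degrees(np.arctan2(Rm[1,1],Rm[0,1])),2),"tilt",Rm[2].round(3),"F slab",(E@o["force"][:2]).round(2),o["force"][2].round(2),"gap",round(o["finger_gap"],3))
    return o
E
python3 - <<'E'
from s import *
o=st()
im,d=vision.get_image("wrist"); cv2.imwrite("pics/w1.png",im)
C=cam("wrist",o)
for c,z in(("red",.016),("blue",.013)):
    px=big(mask(im,c)); r,b=rect(C,px,z); print(c,np.round(r[0],1),np.round(r[1],1),r[2]); print([sl(p).tolist() for p in b])
E
```

```text
t 0.15 slab xy [-499.9  375.9] z 201.7 yaw tool y 67.44 tilt [ 0.    -0.001 -1.   ] F slab [-0.5  -0.23] -0.3 gap 1.0Traceback (most recent call last):
  File "<stdin>", line 6, in <module>
  File "m.py", line 7, in big
    cs,_=cv2.findContours(m,cv2.RETR_EXTERNAL,cv2.CHAIN_APPROX_NONE); return max(cs,key=cv2.contourArea)[:,0]
                                                                             ~~~^^^^^^^^^^^^^^^^^^^^^^^^
ValueError: max() iterable argument is empty
```

View pics/w1.png

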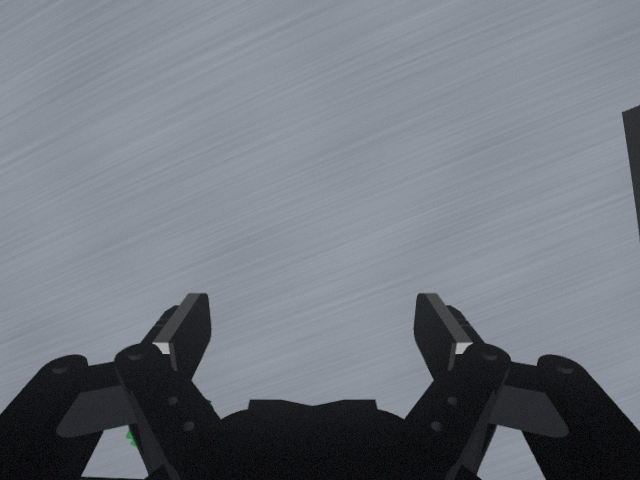

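The wrist view shows only the open fingers, at (190,330) and (440,330), over bare bench. The call was refused, probably because each row needs every field, so I'm resending it with all of them.

Call:
{"name": "play_rows", "arguments": {"plan": [{"ax":0,"ay":0,"az":0,"tx":-3.74,"ty":-3.11,"tz":0,"grip":0},{"ax":0,"ay":0,"az":0,"tx":-3.74,"ty":-3.11,"tz":0,"grip":0},{"ax":0,"ay":0,"az":0,"tx":-3.74,"ty":-3.11,"tz":0,"grip":0},{"ax":0,"ay":0,"az":0,"tx":-3.74,"ty":-3.11,"tz":0,"grip":0},{"ax":0,"ay":0,"az":0,"tx":-3.74,"ty":-3.11,"tz":0,"grip":0},{"ax":0,"ay":0,"az":0,"tx":-3.74,"ty":-3.11,"tz":0,"grip":0},{"ax":0,"ay":0,"az":0,"tx":-3.74,"ty":-3.11,"tz":0,"grip":0},{"ax":0,"ay":0,"az":0,"tx":-3.74,"ty":-3.11,"tz":0,"grip":0},{"ax":0,"ay":0,"az":0,"tx":-3.74,"ty":-3.11,"tz":0,"grip":0},{"ax":0,"ay":0,"az":0,"tx":-3.74,"ty":-3.11,"tz":0,"grip":0},{"ax":0,"ay":0,"az":-8.3,"tx":0,"ty":0,"tz":0,"grip":0},{"ax":0,"ay":0,"az":0,"tx":0,"ty":0,"tz":5,"grip":0},{"ax":0,"ay":0,"az":0,"tx":0,"ty":0,"tz":5,"grip":0},{"ax":0,"ay":0,"az":0,"tx":0,"ty":0,"tz":3,"grip":0},{"ax":0,"ay":0,"az":0,"tx":0,"ty":0,"tz":0,"grip":0},{"ax":0,"ay":0,"az":0,"tx":0,"ty":0,"tz":0,"grip":0}], "squeeze": 40}}

```text
t: 2.2
eef_pos: [0.4283, 0.0541, 0.0732]
tool_rot: [0.124, 0.992, 0.0, 0.001]
force: [0.6, 0.1, 0.4]
finger_gap: 0.501
gripper_force: 0.0
```

Run:
```python
from s import *
o=st()
im,d=vision.get_image("wrist"); cv2.imwrite("pics/w2.png",im)
C=cam("wrist",o)
for c,z in(("red",.016),("blue",.013)):
    px=big(mask(im,c)); r,b=rect(C,px,z); print(c,np.round(r[0],1),np.round(r[1],1),r[2]); print([sl(p).tolist() for p in b])
```

```text
t 2.2 slab xy [-173.7   14.9] z 73.2 yaw tool y 75.74 tilt [-0.001  0.    -1.   ] F slab [0.55 0.2 ] 0.36 gap 0.501
red [510.4  37.7] [94.3 69.6] 68.14645385742188
[[-130.7, -22.9], [-61.8, -32.0], [-49.4, 61.4], [-118.3, 70.6]]
blue [576.4 -92.2] [ 9.7 18.5] 75.25193786621094
[[-3.3, -95.1], [15.3, -95.2], [15.3, -85.5], [-3.2, -85.4]]
```

View pics/w2.png

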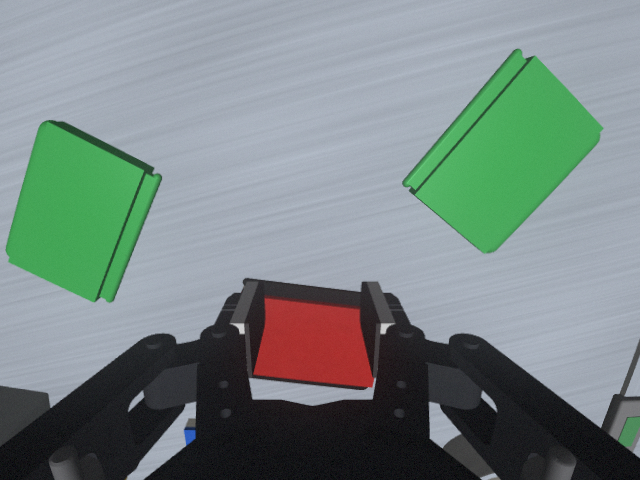

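The wrist view shows the red plate at (312,340) just beyond the fingertips, with the fingers clear of the green plates. I'm lowering in small steps to find the bench.

Call:
{"name": "play_rows", "arguments": {"plan": [{"ax":0,"ay":0,"az":0,"tx":0,"ty":0,"tz":5,"grip":0},{"ax":0,"ay":0,"az":0,"tx":0,"ty":0,"tz":1.4,"grip":0},{"ax":0,"ay":0,"az":0,"tx":0,"ty":0,"tz":0.3,"grip":0},{"ax":0,"ay":0,"az":0,"tx":0,"ty":0,"tz":0,"grip":0},{"ax":0,"ay":0,"az":0,"tx":0,"ty":0,"tz":0,"grip":0}]}}

```text
t: 2.88
eef_pos: [0.4285, 0.0541, 0.0061]
tool_rot: [0.124, 0.992, 0.0, 0.001]
force: [-0.3, -0.0, -0.3]
finger_gap: 0.504
gripper_force: 0.0
```

Call:
{"name": "play_rows", "arguments": {"plan": [{"ax":0,"ay":0,"az":0,"tx":0,"ty":0,"tz":0.2,"grip":0},{"ax":0,"ay":0,"az":0,"tx":0,"ty":0,"tz":0.2,"grip":0},{"ax":0,"ay":0,"az":0,"tx":0,"ty":0,"tz":0.2,"grip":0},{"ax":0,"ay":0,"az":0,"tx":0,"ty":0,"tz":0,"grip":0}]}}

```text
t: 3.38
eef_pos: [0.4273, 0.0541, -0.0011]
tool_rot: [0.124, 0.992, -0.0, -0.0]
force: [0.3, -0.5, -0.1]
finger_gap: 0.5
gripper_force: 0.0
```

Call:
{"name": "play_rows", "arguments": {"plan": [{"ax":0,"ay":0,"az":0,"tx":0,"ty":0,"tz":0.2,"grip":0},{"ax":0,"ay":0,"az":0,"tx":0,"ty":0,"tz":0,"grip":0}]}}

```text
t: 3.62
eef_pos: [0.4274, 0.0541, -0.003]
tool_rot: [0.124, 0.992, -0.0, -0.0]
force: [0.8, 0.0, -0.6]
finger_gap: 0.502
gripper_force: 0.0
```

Call:
{"name": "play_rows", "arguments": {"plan": [{"ax":0,"ay":0,"az":0,"tx":0,"ty":0,"tz":0.15,"grip":0},{"ax":0,"ay":0,"az":0,"tx":0,"ty":0,"tz":0,"grip":0}]}}

```text
t: 3.88
eef_pos: [0.4274, 0.0541, -0.0045]
tool_rot: [0.124, 0.992, -0.0, -0.0]
force: [0.5, 0.1, 0.3]
finger_gap: 0.501
gripper_force: 0.0
```

Call:
{"name": "play_rows", "arguments": {"plan": [{"ax":0,"ay":0,"az":0,"tx":-1,"ty":0,"tz":0,"grip":0},{"ax":0,"ay":0,"az":0,"tx":-1,"ty":0,"tz":0,"grip":0},{"ax":0,"ay":0,"az":0,"tx":-0.5,"ty":0,"tz":0,"grip":0},{"ax":0,"ay":0,"az":0,"tx":-0.5,"ty":0,"tz":0,"grip":0},{"ax":0,"ay":0,"az":0,"tx":-0.5,"ty":0,"tz":0,"grip":0},{"ax":0,"ay":0,"az":0,"tx":-0.5,"ty":0,"tz":0,"grip":0},{"ax":0,"ay":0,"az":0,"tx":-0.5,"ty":0,"tz":0,"grip":0},{"ax":0,"ay":0,"az":0,"tx":-0.5,"ty":0,"tz":0,"grip":0},{"ax":0,"ay":0,"az":0,"tx":-0.5,"ty":0,"tz":0,"grip":0},{"ax":0,"ay":0,"az":0,"tx":-0.5,"ty":0,"tz":0,"grip":0},{"ax":0,"ay":0,"az":0,"tx":0,"ty":0,"tz":0,"grip":0}]}}

```text
t: 5.25
eef_pos: [0.4861, 0.0392, -0.0044]
tool_rot: [0.124, 0.992, -0.0, 0.0]
force: [0.9, -0.3, 0.2]
finger_gap: 0.5
gripper_force: 0.0
```

Run:
```python
from s import *
o=st()
for n in("wrist","top","side"):
    im,d=vision.get_image(n); cv2.imwrite(f"pics/{n}3.png",im); C=cam(n,o); m=mask(im,"red")
    if n=="side": m[:220]=0;m[:,:200]=0
    px=big(m); r,b=rect(C,px,.016); print(n,sl(np.array(r[0])/1000),np.round(r[1],1),r[2],[sl(p).tolist() for p in b])
im=cv2.imread("pics/side3.png")[200:320,230:430]; cv2.imwrite("pics/side3c.png",cv2.resize(im,(800,480),interpolation=cv2.INTER_CUBIC))
```

```text
t 5.25 slab xy [-114.    14.7] z -4.4 yaw tool y 75.73 tilt [-0.  0. -1.] F slab [ 0.91 -0.03] 0.23 gap 0.5
wrist [-91.1  11.9] [108.8  69.5] 67.93937683105469 [[-132.9, -37.3], [-64.0, -46.7], [-49.3, 61.1], [-118.2, 70.5]]
top [-382.4   56.9] [210.9 123.7] 2.26379656791687 [[-501.1, 86.1], [-465.8, -32.5], [-263.7, 27.6], [-298.9, 146.2]]
side [-89.7   8. ] [108.4  66.4] 66.53253936767578 [[-131.1, -40.3], [-65.6, -50.8], [-48.3, 56.2], [-113.8, 66.8]]
```

View pics/side3c.png

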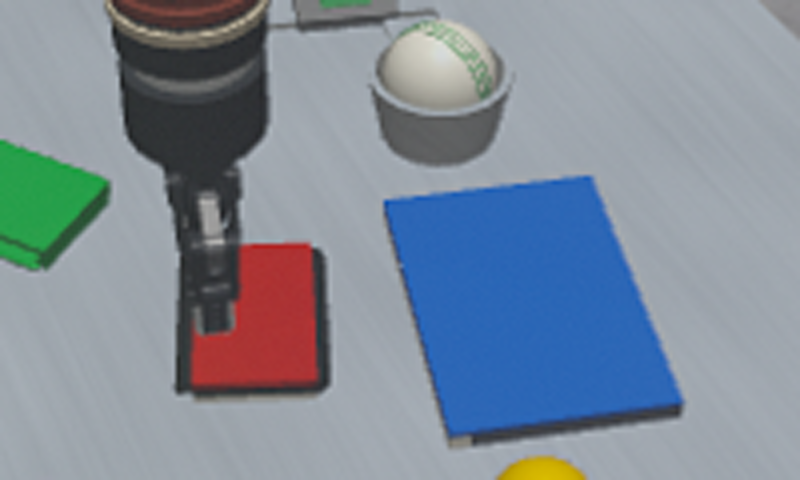

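The crop shows the plate has not moved. The fingertip at (215,325) is drawn over the red face, so the tips may be higher than the TCP reading. I'll measure their height from depth.

Run:
```python
from s import *
o=st()
for n,pts in(("side",[(283,281),(287,281),(283,277),(285,270),(310,285)]),):
    im,d=vision.get_image(n);C=cam(n,o)
    for p in pts:
        a,r=rays(C,p); P=a+r[0]*d[p[1],p[0]]; print(n,p,sl(P),(P[2]*1000).round(1))
im,d=vision.get_image("wrist");C=cam("wrist",o)
# depth cloud near fingers: min height in slab region
v,u=np.mgrid[0:480:2,0:640:2]; u=u.ravel();v=v.ravel(); a,r=rays(C,np.c_[u,v]); P=a+r*d[v,u][:,None]
S=np.array([sl(p) for p in P]); 
im2=im[v,u].astype(int); dark=(im2.max(1)<90)&(d[v,u]>0)&(np.abs(S[:,0]+114)<20)&(np.abs(S[:,1]-14.7)<50)
z=P[:,2]*1000
for lo in range(-6,60,6):
    k=dark&(z>lo)&(z<lo+6); print(lo,k.sum(), S[k].min(0) if k.any() else'', S[k].max(0) if k.any() else '')
cv2.imwrite("pics/w3c.png",im)
```

```text
t 5.4 slab xy [-114.7   14.7] z -4.5 yaw tool y 75.74 tilt [ 0. -0. -1.] F slab [-0.04 -0.12] -0.3 gap 0.498
side (283, 281) [-115.3  -19.1] 36.2
side (287, 281) [-106.2  -13.8] 29.3
side (283, 277) [-114.8  -20. ] 49.3
side (285, 270) [-111.6  -46.7] 95.4
side (310, 285) [-56.3 -21. ] 15.0
-6 0  
0 0  
6 961 [-133.9  -35.2] [-117.4   64.6]
12 25 [-133.3  -26.4] [-111.9   64. ]
18 0  
24 13 [-125.   -12.3] [-106.6   35.5]
30 107 [-125.9  -20.8] [-105.    48.2]
36 155 [-126.1  -20.9] [-104.5   49.1]
42 173 [-126.1  -20.4] [-104.3   49. ]
48 202 [-126.1  -21. ] [-103.2   49.1]
54 181 [-126.2  -20.3] [-103.9   49. ]
```

View pics/w3c.png

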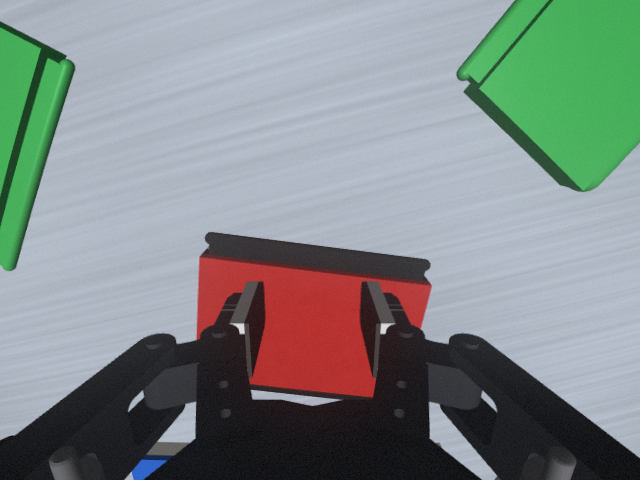

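The wrist view shows the fingers over the red plate at (250,330) and (378,330). Depth puts the tips at about z=27 mm, some 30 mm higher than the TCP reading says. I'm backing off and lowering until they touch the bench.

Call:
{"name": "play_rows", "arguments": {"plan": [{"ax":0,"ay":0,"az":0,"tx":3,"ty":0,"tz":0,"grip":0},{"ax":0,"ay":0,"az":0,"tx":3,"ty":0,"tz":0,"grip":0},{"ax":0,"ay":0,"az":0,"tx":0,"ty":0,"tz":1.2,"grip":0},{"ax":0,"ay":0,"az":0,"tx":0,"ty":0,"tz":0,"grip":0}]}}

```text
t: 6.0
eef_pos: [0.4278, 0.0541, -0.0168]
tool_rot: [0.124, 0.992, -0.0, -0.0]
force: [0.4, 0.3, -0.3]
finger_gap: 0.502
gripper_force: 0.0
```

```bash
cat > tip.py <<'E'
from s import *
def tip(o):
    im,d=vision.get_image("wrist");C=cam("wrist",o); t=sl(o["eef_pos"])
    v,u=np.mgrid[0:480,0:640]; u=u.ravel();v=v.ravel(); a,r=rays(C,np.c_[u,v]); P=a+r*d[v,u][:,None]
    S=((P[:,:2]-O)@E.T)*1000; z=P[:,2]*1000
    k=(d[v,u]>0)&(np.abs(S[:,0]-t[0])<14)&(np.abs(S[:,1]-t[1])<45)&(im[v,u].max(1)<110)
    h,e=np.histogram(z[k],np.arange(-4,60,2)); print("z hist",dict(zip(e[:-1].tolist(),h.tolist())))
if __name__=="__main__": tip(st())
E
python3 tip.py
```

```text
t 6.0 slab xy [-174.1   14.7] z -16.8 yaw tool y 75.74 tilt [ 0. -0. -1.] F slab [0.32 0.4 ] -0.27 gap 0.502
z hist {-4: 0, -2: 7, 0: 5, 2: 0, 4: 0, 6: 0, 8: 0, 10: 0, 12: 0, 14: 23, 16: 63, 18: 122, 20: 180, 22: 161, 24: 223, 26: 206, 28: 224, 30: 197, 32: 245, 34: 248, 36: 278, 38: 264, 40: 273, 42: 283, 44: 245, 46: 225, 48: 262, 50: 656, 52: 179, 54: 206, 56: 344}
```

Call:
{"name": "play_rows", "arguments": {"plan": [{"ax":0,"ay":0,"az":0,"tx":0,"ty":0,"tz":0.8,"grip":0},{"ax":0,"ay":0,"az":0,"tx":0,"ty":0,"tz":0.2,"grip":0},{"ax":0,"ay":0,"az":0,"tx":0,"ty":0,"tz":0,"grip":0}]}}

```text
t: 6.42
eef_pos: [0.4274, 0.0541, -0.0266]
tool_rot: [0.124, 0.992, -0.0, -0.0]
force: [0.1, -1.1, 0.0]
finger_gap: 0.501
gripper_force: 0.0
```

```bash
python3 tip.py
```

```text
t 6.42 slab xy [-174.5   14.6] z -26.6 yaw tool y 75.73 tilt [ 0. -0. -1.] F slab [ 0.37 -0.99] 0.0 gap 0.501
z hist {-4: 0, -2: 10, 0: 2, 2: 1, 4: 19, 6: 66, 8: 110, 10: 160, 12: 196, 14: 193, 16: 217, 18: 203, 20: 224, 22: 245, 24: 233, 26: 256, 28: 260, 30: 283, 32: 284, 34: 263, 36: 222, 38: 254, 40: 633, 42: 208, 44: 206, 46: 325, 48: 460, 50: 608, 52: 612, 54: 768, 56: 1631}
```

Call:
{"name": "play_rows", "arguments": {"plan": [{"ax":0,"ay":0,"az":0,"tx":0,"ty":0,"tz":0.2,"grip":0},{"ax":0,"ay":0,"az":0,"tx":-1,"ty":0,"tz":0,"grip":0},{"ax":0,"ay":0,"az":0,"tx":-1,"ty":0,"tz":0,"grip":0},{"ax":0,"ay":0,"az":0,"tx":-0.5,"ty":0,"tz":0,"grip":0},{"ax":0,"ay":0,"az":0,"tx":-0.5,"ty":0,"tz":0,"grip":0},{"ax":0,"ay":0,"az":0,"tx":-0.5,"ty":0,"tz":0,"grip":0},{"ax":0,"ay":0,"az":0,"tx":-0.5,"ty":0,"tz":0,"grip":0},{"ax":0,"ay":0,"az":0,"tx":-0.5,"ty":0,"tz":0,"grip":0},{"ax":0,"ay":0,"az":0,"tx":-0.5,"ty":0,"tz":0,"grip":0},{"ax":0,"ay":0,"az":0,"tx":-0.5,"ty":0,"tz":0,"grip":0},{"ax":0,"ay":0,"az":0,"tx":-0.5,"ty":0,"tz":0,"grip":0},{"ax":0,"ay":0,"az":0,"tx":-0.5,"ty":0,"tz":0,"grip":0},{"ax":0,"ay":0,"az":0,"tx":0,"ty":0,"tz":0,"grip":0}]}}

```text
t: 8.1
eef_pos: [0.4912, 0.038, -0.0283]
tool_rot: [0.124, 0.992, -0.0, 0.0]
force: [0.0, 0.6, -1.1]
finger_gap: 0.498
gripper_force: 0.0
```

```bash
cat > pl.py <<'E'
from s import *
o=st()
for n in("wrist","side"):
    im,d=vision.get_image(n); C=cam(n,o); m=mask(im,"red")
    if n=="side": m[:220]=0;m[:,:200]=0
    px=big(m); r,b=rect(C,px,.016); print(n,sl(np.array(r[0])/1000),np.round(r[1],1),round(r[2],1),[sl(p).tolist() for p in b])
E
python3 pl.py
```

```text
t 8.1 slab xy [-108.7   14.8] z -28.3 yaw tool y 75.73 tilt [-0.001  0.    -1.   ] F slab [-0.11  0.59] -1.06 gap 0.498
wrist [-76.8  14.1] [55.6 27.8] 75.7 [[-90.7, -13.7], [-62.9, -13.7], [-62.9, 41.9], [-90.7, 41.9]]
side [-53.4  13.8] [110.   67.3] 75.8 [[-87.0, -41.3], [-19.6, -41.2], [-19.8, 68.8], [-87.1, 68.7]]
```

Call:
{"name": "play_rows", "arguments": {"plan": [{"ax":0,"ay":0,"az":0,"tx":-0.3,"ty":0,"tz":0,"grip":0},{"ax":0,"ay":0,"az":0,"tx":-0.3,"ty":0,"tz":0,"grip":0},{"ax":0,"ay":0,"az":0,"tx":-0.2,"ty":0,"tz":0,"grip":0},{"ax":0,"ay":0,"az":0,"tx":0,"ty":0,"tz":0,"grip":0}]}}

```text
t: 8.7
eef_pos: [0.4986, 0.036, -0.0284]
tool_rot: [0.124, 0.992, -0.0, 0.0]
force: [-0.8, -0.2, 0.5]
finger_gap: 0.497
gripper_force: 0.0
```

Call:
{"name": "play_rows", "arguments": {"plan": [{"ax":0,"ay":0,"az":0,"tx":-0.2,"ty":0,"tz":0,"grip":0},{"ax":0,"ay":0,"az":0,"tx":0,"ty":0,"tz":0,"grip":0}]}}

```text
t: 8.95
eef_pos: [0.5003, 0.0356, -0.0284]
tool_rot: [0.124, 0.992, -0.0, 0.0]
force: [-1.5, -0.4, -0.4]
finger_gap: 0.502
gripper_force: 0.3
```

Call:
{"name": "play_rows", "arguments": {"plan": [{"ax":0,"ay":0,"az":0,"tx":-0.2,"ty":0,"tz":0,"grip":0},{"ax":0,"ay":0,"az":0,"tx":0,"ty":0,"tz":0,"grip":0}]}}

```text
t: 9.2
eef_pos: [0.5022, 0.0351, -0.0284]
tool_rot: [0.124, 0.992, -0.0, 0.0]
force: [-2.2, 0.1, 1.1]
finger_gap: 0.497
gripper_force: 0.6
```

Call:
{"name": "play_rows", "arguments": {"plan": [{"ax":0,"ay":0,"az":0,"tx":-0.1,"ty":0,"tz":0,"grip":0},{"ax":0,"ay":0,"az":0,"tx":0,"ty":0,"tz":0,"grip":0}]}}

```text
t: 9.45
eef_pos: [0.5023, 0.0351, -0.0285]
tool_rot: [0.124, 0.992, 0.0, -0.001]
force: [-4.5, 1.2, 3.4]
finger_gap: 0.501
gripper_force: 2.5
```

```bash
python3 pl.py
```

```text
t 9.45 slab xy [-97.2  14.7] z -28.5 yaw tool y 75.74 tilt [ 0.001 -0.    -1.   ] F slab [-4.69  0.08] 3.38 gap 0.501
wrist [-65.7  14. ] [55.5 28.1] 75.7 [[-79.8, -13.7], [-51.6, -13.7], [-51.7, 41.8], [-79.8, 41.8]]
side [-42.5  13.9] [110.1  67.3] 75.6 [[-76.2, -41.1], [-8.9, -41.2], [-8.7, 68.9], [-76.0, 69.0]]
```

The plate is square against the wall: its far edge is at x≈-0.5 mm and the force is rising. I'm building the push up to about 12 N.

Call:
{"name": "play_rows", "arguments": {"plan": [{"ax":0,"ay":0,"az":0,"tx":-0.15,"ty":0,"tz":0,"grip":0},{"ax":0,"ay":0,"az":0,"tx":0,"ty":0,"tz":0,"grip":0}]}}

```text
t: 9.8
eef_pos: [0.5024, 0.035, -0.0287]
tool_rot: [0.124, 0.992, 0.0, -0.002]
force: [-8.8, 2.2, 5.8]
finger_gap: 0.506
gripper_force: 4.6
```

Call:
{"name": "play_rows", "arguments": {"plan": [{"ax":0,"ay":0,"az":0,"tx":-0.1,"ty":0,"tz":0,"grip":0},{"ax":0,"ay":0,"az":0,"tx":0,"ty":0,"tz":-0.2,"grip":0},{"ax":0,"ay":0,"az":0,"tx":-0.02,"ty":0,"tz":-0.2,"grip":0},{"ax":0,"ay":0,"az":0,"tx":0,"ty":0,"tz":0,"grip":0}]}}

```text
t: 10.3
eef_pos: [0.5023, 0.035, -0.0254]
tool_rot: [0.124, 0.992, 0.0, -0.003]
force: [-9.8, 3.4, -0.1]
finger_gap: 0.498
gripper_force: 4.8
```

```bash
python3 pl.py
```

```text
t 10.3 slab xy [-97.2  14.6] z -25.4 yaw tool y 75.76 tilt [ 0.006 -0.    -1.   ] F slab [-10.29   0.84] -0.06 gap 0.498
wrist [-63.3  13.9] [56.9 29.2] 75.7 [[-77.9, -14.5], [-48.6, -14.5], [-48.7, 42.4], [-77.9, 42.4]]
side [-41.7  15.3] [110.8  67.4] 75.3 [[-75.8, -39.8], [-8.4, -40.3], [-7.6, 70.5], [-75.0, 71.0]]
```

Call:
{"name": "play_rows", "arguments": {"plan": [{"ax":0,"ay":0,"az":0,"tx":-0.08,"ty":0,"tz":-0.2,"grip":0},{"ax":0,"ay":0,"az":0,"tx":-0.05,"ty":0,"tz":-0.25,"grip":0},{"ax":0,"ay":0,"az":0,"tx":-0.05,"ty":0,"tz":-0.25,"grip":0},{"ax":0,"ay":0,"az":0,"tx":-0.05,"ty":0,"tz":-0.25,"grip":0},{"ax":0,"ay":0,"az":0,"tx":0,"ty":0,"tz":0,"grip":0}]}}

```text
t: 11.02
eef_pos: [0.5031, 0.0347, -0.0162]
tool_rot: [0.124, 0.992, 0.0, -0.004]
force: [-11.9, 3.9, 0.8]
finger_gap: 0.502
gripper_force: 6.7
```

```bash
cat > ang.py <<'E'
from s import *
# plate tilt from side depth: fit plane to red pixels
def ang(n="side"):
    im,d=vision.get_image(n); C=cam(n); m=mask(im,"red")
    if n=="side": m[:200]=0;m[:,:200]=0
    m=cv2.erode(m,np.ones((3,3),np.uint8))
    v,u=np.nonzero(m&(d>0)); a,r=rays(C,np.c_[u,v]); P=a+r*d[v,u][:,None]
    S=np.c_[((P[:,:2]-O)@E.T),P[:,2]]*1000
    k=(S[:,0]>-150)&(S[:,0]<60)&(abs(S[:,1]-14)<70); S=S[k]
    c=np.median(S,0); _,_,V=np.linalg.svd(S-c,full_matrices=False); nrm=V[2]*np.sign(V[2,2]); 
    print(len(S),"centre",c.round(1),"normal",nrm.round(2),"tilt",np.degrees(np.arctan2(nrm[0],nrm[2])).round(1),"z range",np.percentile(S[:,2],[2,98]).round(1))
if __name__=="__main__":
    st(); ang()
E
python3 ang.py
```

```text
t 11.03 slab xy [-96.4  14.5] z -16.2 yaw tool y 75.77 tilt [ 0.008 -0.    -1.   ] F slab [-12.5    0.87] 0.75 gap 0.502
822 centre [-40.3  11.1  20.1] normal [0.15 0.   0.99] tilt 8.5 z range [14.2 25.4]
```

The plate is following: tilt is 8.5° with a 12.5 N push. Continuing along the arc.

Call:
{"name": "play_rows", "arguments": {"plan": [{"ax":0,"ay":0,"az":0,"tx":-0.06,"ty":0,"tz":-0.28,"grip":0},{"ax":0,"ay":0,"az":0,"tx":-0.07,"ty":0,"tz":-0.28,"grip":0},{"ax":0,"ay":0,"az":0,"tx":-0.07,"ty":0,"tz":-0.28,"grip":0},{"ax":0,"ay":0,"az":0,"tx":-0.08,"ty":0,"tz":-0.28,"grip":0},{"ax":0,"ay":0,"az":0,"tx":-0.09,"ty":0,"tz":-0.28,"grip":0},{"ax":0,"ay":0,"az":0,"tx":0,"ty":0,"tz":0,"grip":0}]}}

```text
t: 11.82
eef_pos: [0.5059, 0.034, -0.0023]
tool_rot: [0.124, 0.992, 0.0, -0.005]
force: [-15.0, 4.8, 3.9]
finger_gap: 0.497
gripper_force: 8.2
```

```bash
python3 ang.py
```

```text
t 11.82 slab xy [-93.5  14.5] z -2.3 yaw tool y 75.78 tilt [ 0.01 -0.   -1.  ] F slab [-15.75   0.94] 3.86 gap 0.497
765 centre [-38.3  11.5  26.9] normal [0.31 0.   0.95] tilt 18.3 z range [16.5 36.6]
```

Call:
{"name": "play_rows", "arguments": {"plan": [{"ax":0,"ay":0,"az":0,"tx":-0.07,"ty":0,"tz":-0.23,"grip":0},{"ax":0,"ay":0,"az":0,"tx":-0.1,"ty":0,"tz":-0.23,"grip":0},{"ax":0,"ay":0,"az":0,"tx":-0.11,"ty":0,"tz":-0.23,"grip":0},{"ax":0,"ay":0,"az":0,"tx":-0.12,"ty":0,"tz":-0.22,"grip":0},{"ax":0,"ay":0,"az":0,"tx":-0.13,"ty":0,"tz":-0.21,"grip":0},{"ax":0,"ay":0,"az":0,"tx":0,"ty":0,"tz":0,"grip":0}]}}

```text
t: 12.62
eef_pos: [0.5097, 0.033, 0.0087]
tool_rot: [0.124, 0.992, 0.001, -0.006]
force: [-20.5, 6.2, 7.9]
finger_gap: 0.499
gripper_force: 10.6
```

```bash
python3 ang.py
```

```text
t 12.62 slab xy [-89.5  14.5] z 8.7 yaw tool y 75.78 tilt [ 0.012 -0.    -1.   ] F slab [-21.37   0.99] 7.92 gap 0.499
688 centre [-35.9   9.9  32. ] normal [0.44 0.01 0.9 ] tilt 26.3 z range [18.4 46.3]
```

Call:
{"name": "play_rows", "arguments": {"plan": [{"ax":0,"ay":0,"az":0,"tx":-0.05,"ty":0,"tz":-0.24,"grip":0},{"ax":0,"ay":0,"az":0,"tx":-0.1,"ty":0,"tz":-0.24,"grip":0},{"ax":0,"ay":0,"az":0,"tx":-0.13,"ty":0,"tz":-0.24,"grip":0},{"ax":0,"ay":0,"az":0,"tx":0,"ty":0,"tz":0,"grip":0}]}}

```text
t: 13.18
eef_pos: [0.5132, 0.0321, 0.0163]
tool_rot: [0.124, 0.992, 0.0, -0.005]
force: [-19.8, 5.3, 9.6]
finger_gap: 0.5
gripper_force: 10.0
```

```bash
python3 ang.py
```

```text
t 13.18 slab xy [-85.9  14.6] z 16.3 yaw tool y 75.78 tilt [ 0.011 -0.    -1.   ] F slab [-20.53   0.2 ] 9.64 gap 0.5
631 centre [-34.   10.1  36.1] normal [0.52 0.   0.85] tilt 31.6 z range [20.1 52.2]
```

Call:
{"name": "play_rows", "arguments": {"plan": [{"ax":0,"ay":0,"az":0,"tx":-0.08,"ty":0,"tz":-0.22,"grip":0},{"ax":0,"ay":0,"az":0,"tx":-0.12,"ty":0,"tz":-0.21,"grip":0},{"ax":0,"ay":0,"az":0,"tx":-0.13,"ty":0,"tz":-0.2,"grip":0},{"ax":0,"ay":0,"az":0,"tx":-0.15,"ty":0,"tz":-0.19,"grip":0},{"ax":0,"ay":0,"az":0,"tx":0,"ty":0,"tz":0,"grip":0}]}}

```text
t: 13.85
eef_pos: [0.5184, 0.0308, 0.0248]
tool_rot: [0.124, 0.992, 0.0, -0.005]
force: [-19.9, 4.1, 12.6]
finger_gap: 0.502
gripper_force: 10.1
```

```bash
python3 ang.py
```

```text
t 13.85 slab xy [-80.6  14.6] z 24.8 yaw tool y 75.78 tilt [ 0.01 -0.   -1.  ] F slab [-20.32  -0.95] 12.57 gap 0.502
547 centre [-30.6   9.3  39.6] normal [0.62 0.   0.78] tilt 38.6 z range [20.9 59. ]
```

```bash
python3 - <<'E'
from s import *
im,d=vision.get_image("side"); cv2.imwrite("pics/s5.png",cv2.resize(im[210:330,260:420],(800,600),interpolation=cv2.INTER_CUBIC))
E
python3 tip.py
```

```text
t 13.95 slab xy [-80.6  14.6] z 24.8 yaw tool y 75.78 tilt [ 0.01 -0.   -1.  ] F slab [-20.12   0.  ] 13.4 gap 0.503
z hist {-4: 0, -2: 0, 0: 0, 2: 0, 4: 0, 6: 0, 8: 0, 10: 0, 12: 0, 14: 0, 16: 0, 18: 0, 20: 0, 22: 0, 24: 0, 26: 0, 28: 0, 30: 0, 32: 0, 34: 0, 36: 0, 38: 0, 40: 0, 42: 0, 44: 0, 46: 0, 48: 0, 50: 0, 52: 0, 54: 1, 56: 33}
```

View pics/s5.png

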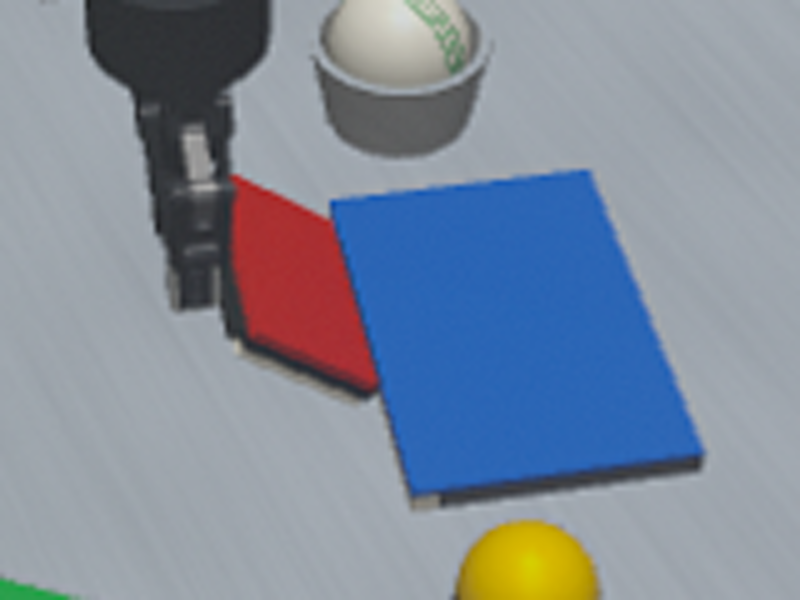

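The crop shows the plate tipped about 39°, with the fingertip at (195,300) level with the nose, so it has little hold left. I'll pivot the tool about its tip, top backward, so the face reaches under the nose.

Call:
{"name": "play_rows", "arguments": {"plan": [{"ax":0,"ay":-3,"az":0,"tx":-0.17,"ty":0,"tz":0.06,"grip":0},{"ax":0,"ay":-3,"az":0,"tx":-0.17,"ty":0,"tz":0.06,"grip":0},{"ax":0,"ay":-3,"az":0,"tx":-0.17,"ty":0,"tz":0.06,"grip":0},{"ax":0,"ay":0,"az":0,"tx":0,"ty":0,"tz":0,"grip":0}]}}

```text
t: 14.5
eef_pos: [0.5277, 0.0286, 0.024]
tool_rot: [0.124, 0.989, -0.01, 0.078]
force: [0.0, 0.4, 0.5]
finger_gap: 0.496
gripper_force: 0.0
```

```bash
python3 ang.py
```

```text
t 14.5 slab xy [-71.   14.7] z 24.0 yaw tool y 75.77 tilt [-0.156 -0.    -0.988] F slab [-0.05  0.38] 0.52 gap 0.496
708 centre [-40.6   4.4  18.1] normal [0.14 0.   0.99] tilt 8.3 z range [13.1 23.8]
```

The hold slipped and the plate fell back red side up, which can be mended. I'll back off, straighten the tool and check the plate.

Call:
{"name": "play_rows", "arguments": {"plan": [{"ax":0,"ay":0,"az":0,"tx":3,"ty":0,"tz":0,"grip":0},{"ax":0,"ay":9,"az":0,"tx":3,"ty":0,"tz":0,"grip":0},{"ax":0,"ay":0,"az":0,"tx":0,"ty":0,"tz":0,"grip":0},{"ax":0,"ay":0,"az":0,"tx":0,"ty":0,"tz":0,"grip":0}]}}

```text
t: 15.05
eef_pos: [0.4743, 0.0424, 0.0151]
tool_rot: [0.124, 0.992, -0.0, 0.003]
force: [0.4, 0.2, -0.8]
finger_gap: 0.497
gripper_force: 0.0
```

```bash
python3 ang.py
python3 - <<'E'
from s import *
print(arm.get_obs()["qpos"].round(3))
E
python3 pl.py
```

```text
t 15.05 slab xy [-126.2   14.9] z 15.1 yaw tool y 75.72 tilt [-0.005  0.    -1.   ] F slab [0.32 0.25] -0.83 gap 0.497
864 centre [-48.4  12.4  13.9] normal [-0.  0.  1.] tilt -0.1 z range [10.9 17.2]
[-0.064  0.396 -0.561  0.61  -0.001  0.185]
t 15.1 slab xy [-127.    14.9] z 15.0 yaw tool y 75.73 tilt [-0.004  0.    -1.   ] F slab [0.33 0.61] -0.05 gap 0.497
wrist [-62.8  14.2] [74.4 45.8] 76.6 [[-85.1, -23.4], [-39.3, -22.7], [-40.5, 51.8], [-86.3, 51.0]]
side [-48.9  13.5] [109.6  67.7] 76.0 [[-82.4, -41.5], [-14.7, -41.1], [-15.3, 68.5], [-83.0, 68.1]]
```

Call:
{"name": "play_rows", "arguments": {"plan": [{"ax":0,"ay":0,"az":0,"tx":0,"ty":0,"tz":2.4,"grip":0},{"ax":0,"ay":0,"az":0,"tx":0,"ty":0,"tz":1.9,"grip":0},{"ax":0,"ay":0,"az":0,"tx":0,"ty":0,"tz":0.1,"grip":0},{"ax":0,"ay":0,"az":0,"tx":0,"ty":0,"tz":0,"grip":0}]}}

```text
t: 15.7
eef_pos: [0.4721, 0.0429, -0.0287]
tool_rot: [0.124, 0.992, -0.0, 0.001]
force: [-0.2, 0.1, -0.8]
finger_gap: 0.498
gripper_force: 0.0
```

Call:
{"name": "play_rows", "arguments": {"plan": [{"ax":0,"ay":0,"az":0,"tx":0,"ty":0,"tz":0.1,"grip":0},{"ax":0,"ay":0,"az":0,"tx":0,"ty":0,"tz":0,"grip":0}]}}

```text
t: 15.95
eef_pos: [0.4721, 0.0429, -0.0298]
tool_rot: [0.124, 0.992, 0.0, 0.001]
force: [0.2, -0.7, 0.2]
finger_gap: 0.498
gripper_force: 0.0
```

Call:
{"name": "play_rows", "arguments": {"plan": [{"ax":0,"ay":0,"az":0,"tx":0,"ty":0,"tz":0.1,"grip":0},{"ax":0,"ay":0,"az":0,"tx":0,"ty":0,"tz":0,"grip":0}]}}

```text
t: 16.2
eef_pos: [0.4719, 0.0429, -0.031]
tool_rot: [0.124, 0.992, 0.0, 0.0]
force: [-0.0, 0.4, 3.3]
finger_gap: 0.501
gripper_force: 1.6
```

Call:
{"name": "play_rows", "arguments": {"plan": [{"ax":0,"ay":0,"az":0,"tx":-0.5,"ty":0,"tz":-0.08,"grip":0},{"ax":0,"ay":0,"az":0,"tx":-0.5,"ty":0,"tz":0,"grip":0},{"ax":0,"ay":0,"az":0,"tx":-0.5,"ty":0,"tz":0,"grip":0},{"ax":0,"ay":0,"az":0,"tx":-0.5,"ty":0,"tz":0,"grip":0},{"ax":0,"ay":0,"az":0,"tx":-0.4,"ty":0,"tz":0,"grip":0},{"ax":0,"ay":0,"az":0,"tx":-0.4,"ty":0,"tz":0,"grip":0},{"ax":0,"ay":0,"az":0,"tx":-0.3,"ty":0,"tz":0,"grip":0},{"ax":0,"ay":0,"az":0,"tx":0,"ty":0,"tz":0,"grip":0}]}}

```text
t: 17.2
eef_pos: [0.5019, 0.0352, -0.0304]
tool_rot: [0.124, 0.992, -0.0, 0.0]
force: [-0.4, 0.4, -0.1]
finger_gap: 0.501
gripper_force: 0.0
```

Call:
{"name": "play_rows", "arguments": {"plan": [{"ax":0,"ay":0,"az":0,"tx":-0.2,"ty":0,"tz":0,"grip":0},{"ax":0,"ay":0,"az":0,"tx":0,"ty":0,"tz":0,"grip":0}]}}

```text
t: 17.45
eef_pos: [0.5023, 0.035, -0.0306]
tool_rot: [0.124, 0.992, 0.0, -0.001]
force: [-4.6, 1.9, 2.9]
finger_gap: 0.499
gripper_force: 2.6
```

Call:
{"name": "play_rows", "arguments": {"plan": [{"ax":0,"ay":0,"az":0,"tx":-0.25,"ty":0,"tz":0,"grip":0},{"ax":0,"ay":0,"az":0,"tx":-0.05,"ty":0,"tz":0,"grip":0},{"ax":0,"ay":1,"az":0,"tx":0.067,"ty":0,"tz":-0.155,"grip":0},{"ax":0,"ay":1,"az":0,"tx":0.067,"ty":0,"tz":-0.155,"grip":0},{"ax":0,"ay":1,"az":0,"tx":0.067,"ty":0,"tz":-0.155,"grip":0},{"ax":0,"ay":1,"az":0,"tx":0.067,"ty":0,"tz":-0.155,"grip":0},{"ax":0,"ay":0,"az":0,"tx":0,"ty":0,"tz":0,"grip":0}]}}

```text
t: 18.32
eef_pos: [0.4998, 0.0356, -0.0252]
tool_rot: [0.124, 0.992, 0.005, -0.039]
force: [-10.1, 3.4, -0.8]
finger_gap: 0.496
gripper_force: 5.5
```

```bash
python3 ang.py
```

```text
t 18.32 slab xy [-99.8  14.6] z -25.2 yaw tool y 75.76 tilt [ 0.078 -0.    -0.997] F slab [-10.62   0.76] -0.75 gap 0.496
792 centre [-39.6   8.6  16.1] normal [0.05 0.01 1.  ] tilt 2.9 z range [12.9 19.6]
```

Call:
{"name": "play_rows", "arguments": {"plan": [{"ax":0,"ay":2,"az":0,"tx":0.11,"ty":0,"tz":-0.311,"grip":0},{"ax":0,"ay":2,"az":0,"tx":0.125,"ty":0,"tz":-0.311,"grip":0},{"ax":0,"ay":2,"az":0,"tx":0.13,"ty":0,"tz":-0.311,"grip":0},{"ax":0,"ay":2,"az":0,"tx":0.13,"ty":0,"tz":-0.311,"grip":0},{"ax":0,"ay":0,"az":0,"tx":0,"ty":0,"tz":0,"grip":0}]}}

```text
t: 19.0
eef_pos: [0.4961, 0.0364, -0.012]
tool_rot: [0.123, 0.986, 0.013, -0.108]
force: [-11.7, 3.5, 2.6]
finger_gap: 0.501
gripper_force: 6.6
```

```bash
python3 ang.py
```

```text
t 19.0 slab xy [-103.6   14.5] z -12.0 yaw tool y 75.75 tilt [ 0.217 -0.    -0.976] F slab [-12.21   0.5 ] 2.58 gap 0.501
658 centre [-34.5   1.8  19.4] normal [0.2  0.01 0.98] tilt 11.7 z range [13.8 27.3]
```

Tool tilt is 12.5°, plate tilt 11.7° and the push 12 N, so the plate is turning with the fingers. Continuing.

Call:
{"name": "play_rows", "arguments": {"plan": [{"ax":0,"ay":2,"az":0,"tx":0.134,"ty":0,"tz":-0.311,"grip":0},{"ax":0,"ay":2,"az":0,"tx":0.134,"ty":0,"tz":-0.311,"grip":0},{"ax":0,"ay":2,"az":0,"tx":0.134,"ty":0,"tz":-0.311,"grip":0},{"ax":0,"ay":2,"az":0,"tx":0.134,"ty":0,"tz":-0.311,"grip":0},{"ax":0,"ay":2,"az":0,"tx":0.134,"ty":0,"tz":-0.311,"grip":0},{"ax":0,"ay":0,"az":0,"tx":0,"ty":0,"tz":0,"grip":0}]}}

```text
t: 19.8
eef_pos: [0.4945, 0.0369, 0.0054]
tool_rot: [0.122, 0.973, 0.024, -0.194]
force: [-13.3, 3.1, 5.1]
finger_gap: 0.499
gripper_force: 7.3
```

```bash
python3 ang.py
```

```text
t 19.8 slab xy [-105.3   14.5] z 5.4 yaw tool y 75.74 tilt [ 0.383 -0.001 -0.924] F slab [-13.62  -0.28] 5.09 gap 0.499
478 centre [-28.9  -6.2  23.4] normal [0.37 0.01 0.93] tilt 21.8 z range [14.3 37.5]
```

Call:
{"name": "play_rows", "arguments": {"plan": [{"ax":0,"ay":2,"az":0,"tx":0.134,"ty":0,"tz":-0.311,"grip":0},{"ax":0,"ay":2,"az":0,"tx":0.134,"ty":0,"tz":-0.311,"grip":0},{"ax":0,"ay":2,"az":0,"tx":0.134,"ty":0,"tz":-0.311,"grip":0},{"ax":0,"ay":2,"az":0,"tx":0.134,"ty":0,"tz":-0.311,"grip":0},{"ax":0,"ay":2,"az":0,"tx":0.134,"ty":0,"tz":-0.311,"grip":0},{"ax":0,"ay":2,"az":0,"tx":0.134,"ty":0,"tz":-0.311,"grip":0},{"ax":0,"ay":0,"az":0,"tx":0,"ty":0,"tz":0,"grip":0}]}}

```text
t: 20.72
eef_pos: [0.4966, 0.0364, 0.0265]
tool_rot: [0.119, 0.948, 0.037, -0.294]
force: [-12.6, 3.9, 7.2]
finger_gap: 0.496
gripper_force: 7.8
```

```bash
python3 ang.py;  python3 - <<'E'
from s import *
print(arm.get_obs()["qpos"].round(3))
E
```

```text
t 20.73 slab xy [-103.1   14.6] z 26.5 yaw tool y 75.74 tilt [ 0.566 -0.001 -0.824] F slab [-13.22   0.67] 7.25 gap 0.496
336 centre [-27.2 -10.1  29.7] normal [0.57 0.01 0.82] tilt 34.7 z range [15.  50.9]
[-0.124  0.935  0.289  1.522  0.07   0.103]
```

Call:
{"name": "play_rows", "arguments": {"plan": [{"ax":0,"ay":2,"az":0,"tx":0.134,"ty":0,"tz":-0.311,"grip":0},{"ax":0,"ay":2,"az":0,"tx":0.134,"ty":0,"tz":-0.311,"grip":0},{"ax":0,"ay":2,"az":0,"tx":0.134,"ty":0,"tz":-0.311,"grip":0},{"ax":0,"ay":2,"az":0,"tx":0.134,"ty":0,"tz":-0.311,"grip":0},{"ax":0,"ay":0,"az":0,"tx":0,"ty":0,"tz":0,"grip":0}]}}

```text
t: 21.4
eef_pos: [0.5005, 0.0355, 0.04]
tool_rot: [0.116, 0.925, 0.045, -0.359]
force: [-11.1, 2.3, 10.8]
finger_gap: 0.498
gripper_force: 7.8
```

```bash
python3 ang.py;  python3 - <<'E'
from s import *
print(arm.get_obs()["qpos"].round(3))
E
```

```text
t 21.4 slab xy [-99.1  14.7] z 40.0 yaw tool y 75.73 tilt [ 0.675 -0.    -0.738] F slab [-11.31  -0.52] 10.77 gap 0.498
269 centre [-25.5 -11.5  33.8] normal [ 0.69 -0.    0.72] tilt 43.6 z range [16.3 58.2]
[-0.131  1.076  0.525  1.757  0.079  0.087]
```

Plate and tool are both at about 43°. I'm stopping the tool's turn here because joint 4 is getting near its range. From here I'll follow the arc with the orientation fixed.

Call:
{"name": "play_rows", "arguments": {"plan": [{"ax":0,"ay":0,"az":0,"tx":-0.01,"ty":0,"tz":-0.335,"grip":0},{"ax":0,"ay":0,"az":0,"tx":-0.02,"ty":0,"tz":-0.335,"grip":0},{"ax":0,"ay":0,"az":0,"tx":-0.035,"ty":0,"tz":-0.335,"grip":0},{"ax":0,"ay":0,"az":0,"tx":-0.05,"ty":0,"tz":-0.33,"grip":0},{"ax":0,"ay":0,"az":0,"tx":0,"ty":0,"tz":0,"grip":0}]}}

```text
t: 22.08
eef_pos: [0.5111, 0.0329, 0.0495]
tool_rot: [0.116, 0.926, 0.045, -0.357]
force: [-7.8, 2.9, 10.1]
finger_gap: 0.504
gripper_force: 6.4
```

```bash
python3 ang.py;  python3 - <<'E'
from s import *
print(arm.get_obs()["qpos"].round(3))
E
```

```text
t 22.07 slab xy [-88.2  14.7] z 49.5 yaw tool y 75.75 tilt [ 0.672 -0.    -0.741] F slab [-8.28  0.86] 10.08 gap 0.504
210 centre [-22.5  -9.   40.4] normal [0.8  0.01 0.59] tilt 53.6 z range [18.4 64.7]
[-0.133  1.089  0.583  1.799  0.078  0.086]
```

Call:
{"name": "play_rows", "arguments": {"plan": [{"ax":0,"ay":0,"az":0,"tx":-0.064,"ty":0,"tz":-0.33,"grip":0},{"ax":0,"ay":0,"az":0,"tx":-0.078,"ty":0,"tz":-0.33,"grip":0},{"ax":0,"ay":0,"az":0,"tx":-0.092,"ty":0,"tz":-0.325,"grip":0},{"ax":0,"ay":0,"az":0,"tx":-0.106,"ty":0,"tz":-0.32,"grip":0},{"ax":0,"ay":0,"az":0,"tx":-0.12,"ty":0,"tz":-0.315,"grip":0},{"ax":0,"ay":0,"az":0,"tx":0,"ty":0,"tz":0,"grip":0}]}}

```text
t: 22.88
eef_pos: [0.5257, 0.0292, 0.0583]
tool_rot: [0.116, 0.926, 0.045, -0.356]
force: [-5.3, 1.6, 9.9]
finger_gap: 0.499
gripper_force: 5.0
```

```bash
python3 ang.py
```

```text
t 22.88 slab xy [-73.1  14.8] z 58.3 yaw tool y 75.74 tilt [ 0.671 -0.    -0.742] F slab [-5.56  0.24] 9.88 gap 0.499
72 centre [-19.3  -8.4  54.3] normal [0.91 0.01 0.41] tilt 65.5 z range [31.8 71.8]
```

Call:
{"name": "play_rows", "arguments": {"plan": [{"ax":0,"ay":0,"az":0,"tx":-0.19,"ty":0,"tz":-0.43,"grip":0},{"ax":0,"ay":0,"az":0,"tx":-0.22,"ty":0,"tz":-0.42,"grip":0},{"ax":0,"ay":0,"az":0,"tx":-0.24,"ty":0,"tz":-0.4,"grip":0},{"ax":0,"ay":0,"az":0,"tx":-0.26,"ty":0,"tz":-0.38,"grip":0},{"ax":0,"ay":0,"az":0,"tx":0,"ty":0,"tz":0,"grip":0}]}}

```text
t: 23.55
eef_pos: [0.5436, 0.0246, 0.0639]
tool_rot: [0.116, 0.926, 0.045, -0.356]
force: [-1.3, -0.2, 7.3]
finger_gap: 0.501
gripper_force: 3.1
```

```bash
cat > wa.py <<'E'
from s import *
st(); im,d=vision.get_image("top"); C=cam("top")
h=cv2.cvtColor(im,cv2.COLOR_BGR2HSV)
v,u=np.nonzero(d>0); a,r=rays(C,np.c_[u,v]); P=a+r*d[v,u][:,None]; S=np.c_[((P[:,:2]-O)@E.T),P[:,2]]*1000
k=(S[:,0]>-60)&(S[:,0]<100)&(S[:,1]>52)&(S[:,1]<66)&(S[:,2]>20)
S=S[k]; i=np.argsort(-S[:,2])[:8]; print(k.sum(),S[i].round(0).tolist())
E
python3 wa.py; python3 ang.py
```

```text
t 23.55 slab xy [-54.7  14.8] z 63.9 yaw tool y 75.73 tilt [ 0.669  0.    -0.743] F slab [-1.19 -0.5 ] 7.34 gap 0.501
840 [[-16.0, 52.0, 506.0], [-29.0, 52.0, 506.0], [-47.0, 52.0, 506.0], [-27.0, 53.0, 505.0], [-23.0, 53.0, 505.0], [-42.0, 52.0, 505.0], [-45.0, 53.0, 505.0], [-24.0, 52.0, 505.0]]
t 23.6 slab xy [-54.8  14.8] z 63.8 yaw tool y 75.74 tilt [ 0.669  0.    -0.743] F slab [-1.12  0.38] 7.27 gap 0.502Traceback (most recent call last):
  File "ang.py", line 13, in <module>
    st(); ang()
          ~~~^^
  File "ang.py", line 7, in ang
    v,u=np.nonzero(m&(d>0)); a,r=rays(C,np.c_[u,v]); P=a+r*d[v,u][:,None]
                                 ~~~~^^^^^^^^^^^^^^
  File "h.py", line 14, in rays
    u=cv2.undistortPoints(px[:,None],K,np.array([k1,0,0,0.]),None,None)[:,0]
      ~~~~~~~~~~~~~~~~~~~^^^^^^^^^^^^^^^^^^^^^^^^^^^^^^^^^^^^^^^^^^^^^^
cv2.error: OpenCV(4.12.0) /io/opencv/modules/calib3d/src/undistort.dispatch.cpp:347: error: (-215:Assertion failed) CV_IS_MAT(_src) && CV_IS_MAT(_dst) && (_src->rows == 1 || _src->cols == 1) && (_dst->rows == 1 || _dst->cols == 1) && _src->cols + _src->rows - 1 == _dst->rows + _dst->cols - 1 && (CV_MAT_TYPE(_src->type) == CV_32FC2 || CV_MAT_TYPE(_src->type) == CV_64FC2) && (CV_MAT_TYPE(_dst->type) == CV_32FC2 || CV_MAT_TYPE(_dst->type) == CV_64FC2) in function 'cvUndistortPointsInternal'
```

Call:
{"name": "play_rows", "arguments": {"plan": [{"ax":0,"ay":0,"az":0,"tx":-0.37,"ty":0,"tz":-0.47,"grip":0},{"ax":0,"ay":0,"az":0,"tx":-0.41,"ty":0,"tz":-0.44,"grip":0},{"ax":0,"ay":0,"az":0,"tx":-0.44,"ty":0,"tz":-0.4,"grip":0},{"ax":0,"ay":0,"az":0,"tx":-0.47,"ty":0,"tz":-0.37,"grip":0},{"ax":0,"ay":0,"az":0,"tx":0,"ty":0,"tz":0,"grip":0}]}}

```text
t: 24.28
eef_pos: [0.5641, 0.0188, 0.0627]
tool_rot: [0.116, 0.927, 0.045, -0.354]
force: [-0.2, -0.1, -0.0]
finger_gap: 0.501
gripper_force: 0.0
```

Run:
```python
from s import *
st()
im,d=vision.get_image("side"); cv2.imwrite("pics/s6.png",cv2.resize(im[190:310,260:420],(800,600),interpolation=cv2.INTER_CUBIC))
```

```text
t 24.27 slab xy [-33.3  14.2] z 62.7 yaw tool y 75.71 tilt [ 0.667  0.    -0.745] F slab [-0.12 -0.15] -0.0 gap 0.501
```

View pics/s6.png

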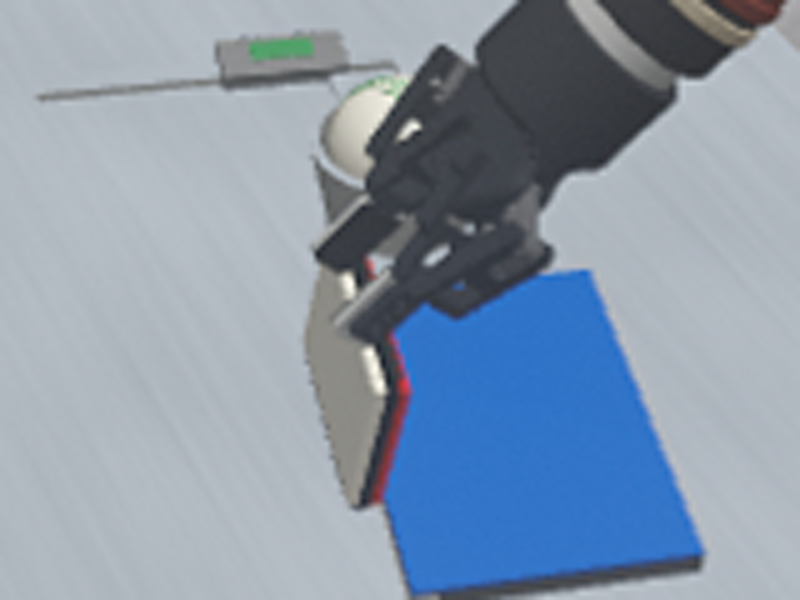

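The crop shows the plate standing on edge, white side towards the robot and leaning slightly over the slab, with the fingertips at (345,300) behind its top edge. I'm pushing it on past the balance point.

Call:
{"name": "play_rows", "arguments": {"plan": [{"ax":0,"ay":0,"az":0,"tx":-0.36,"ty":0,"tz":-0.2,"grip":0},{"ax":0,"ay":0,"az":0,"tx":-0.36,"ty":0,"tz":-0.2,"grip":0},{"ax":0,"ay":0,"az":0,"tx":-0.36,"ty":0,"tz":-0.2,"grip":0},{"ax":0,"ay":0,"az":0,"tx":-0.36,"ty":0,"tz":-0.2,"grip":0},{"ax":0,"ay":0,"az":0,"tx":-0.36,"ty":0,"tz":-0.2,"grip":0},{"ax":0,"ay":0,"az":0,"tx":-0.36,"ty":0,"tz":-0.2,"grip":0},{"ax":0,"ay":0,"az":0,"tx":-0.36,"ty":0,"tz":-0.2,"grip":0},{"ax":0,"ay":0,"az":0,"tx":0,"ty":0,"tz":0,"grip":0},{"ax":0,"ay":0,"az":0,"tx":0,"ty":0,"tz":0,"grip":0}]}}

```text
t: 25.45
eef_pos: [0.577, 0.0136, 0.0536]
tool_rot: [0.117, 0.931, 0.046, -0.343]
force: [7.0, 2.1, 20.7]
finger_gap: 0.499
gripper_force: 10.1
```

```bash
cat > wh.py <<'E'
from s import *
st(); im,d=vision.get_image("side"); C=cam("side"); cv2.imwrite("pics/s7.png",cv2.resize(im[190:310,260:420],(800,600),interpolation=cv2.INTER_CUBIC))
v,u=np.nonzero(d>0); a,r=rays(C,np.c_[u,v]); P=a+r*d[v,u][:,None]; S=np.c_[((P[:,:2]-O)@E.T),P[:,2]]*1000
h=cv2.cvtColor(im,cv2.COLOR_BGR2HSV)[v,u]
k=(S[:,0]>-60)&(S[:,0]<125)&(abs(S[:,1]-14)<70)&(S[:,2]>2)&(S[:,2]<100)&(h[:,1]<60)&(h[:,2]>110)
S=S[k]; c=np.median(S,0); V=np.linalg.svd(S-c,full_matrices=False)[2][2]; print(k.sum(),"c",c.round(1),"n",V.round(2),"lo",np.percentile(S,3,0).round(1),"hi",np.percentile(S,97,0).round(1))
E
python3 wh.py
```

```text
t 25.45 slab xy [-19.5  12.3] z 53.6 yaw tool y 75.54 tilt [ 0.65   0.005 -0.76 ] F slab [6.27 3.79] 20.73 gap 0.499
690 c [-4.1  3.  39.3] n [-0.93 -0.01  0.35] lo [-18.2 -39.5   7.7] hi [12.2 65.1 91.4]
```

Run:
```python
from s import *
o=st(); print(o["qpos"].round(3))
```

```text
t 25.5 slab xy [-19.5  12.3] z 53.7 yaw tool y 75.54 tilt [ 0.65   0.005 -0.76 ] F slab [5.9  3.81] 20.57 gap 0.5
[-0.147  1.264  1.012  2.022  0.072  0.077]
```

View pics/s7.png

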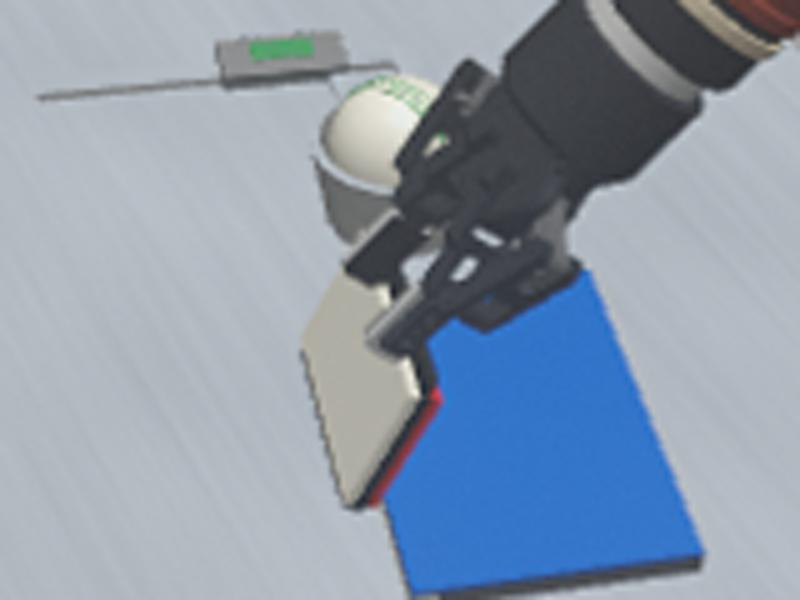

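The crop shows the plate leaning about 20° over the slab, white side up, with the fingers still behind its edge at (375,330). Joint 4 has reached its limit and stalled the push, so I'll turn the tool back about the contact point while pushing forward.

Call:
{"name": "play_rows", "arguments": {"plan": [{"ax":0,"ay":-4,"az":0,"tx":-0.36,"ty":0,"tz":-0.15,"grip":0},{"ax":0,"ay":-4,"az":0,"tx":-0.38,"ty":0,"tz":-0.12,"grip":0},{"ax":0,"ay":-4,"az":0,"tx":-0.4,"ty":0,"tz":-0.09,"grip":0},{"ax":0,"ay":0,"az":0,"tx":0,"ty":0,"tz":0,"grip":0}]}}

```text
t: 26.0
eef_pos: [0.5862, 0.0105, 0.0488]
tool_rot: [0.121, 0.961, 0.033, -0.246]
force: [-0.0, 0.1, -0.3]
finger_gap: 0.504
gripper_force: 0.0
```

```bash
python3 wh.py
python3 - <<'E'
from s import *
print(arm.get_obs()["qpos"].round(3))
E
```

```text
t 26.0 slab xy [-9.9 11.6] z 48.8 yaw tool y 75.6 tilt [ 0.481  0.003 -0.877] F slab [-0.02  0.06] -0.25 gap 0.504
990 c [ 5.8  2.4 27. ] n [ 0.04 -0.01 -1.  ] lo [-22.6 -39.2  23.5] hi [43.8 66.6 84.3]
[-0.141  1.006  0.57   1.635  0.056  0.095]
```

The plate has fallen over and its white face is level at about slab height. I'm retracting and measuring.

Call:
{"name": "play_rows", "arguments": {"plan": [{"ax":0,"ay":0,"az":0,"tx":1,"ty":0,"tz":-3,"grip":0},{"ax":0,"ay":-9.6,"az":0,"tx":3,"ty":0,"tz":0,"grip":0},{"ax":0,"ay":-9.6,"az":0,"tx":5,"ty":0,"tz":0,"grip":0},{"ax":0,"ay":-9.6,"az":0,"tx":5,"ty":0,"tz":0,"grip":0},{"ax":0,"ay":0,"az":0,"tx":2,"ty":0,"tz":0,"grip":0},{"ax":0,"ay":0,"az":0,"tx":0,"ty":0,"tz":0,"grip":0},{"ax":0,"ay":0,"az":0,"tx":0,"ty":0,"tz":0,"grip":0}]}}

```text
t: 26.92
eef_pos: [0.5055, 0.0325, 0.1164]
tool_rot: [0.124, 0.988, 0.011, -0.086]
force: [0.2, 0.4, 0.3]
finger_gap: 0.503
gripper_force: 0.0
```

```bash
cat > fin.py <<'E'
from s import *
st()
for n in("side","top"):
    im,d=vision.get_image(n); C=cam(n); h=cv2.cvtColor(im,cv2.COLOR_BGR2HSV)
    v,u=np.nonzero(d>0); a,r=rays(C,np.c_[u,v]); P=a+r*d[v,u][:,None]; S=np.c_[((P[:,:2]-O)@E.T),P[:,2]]*1000
    hh=h[v,u]; k=(S[:,0]>-50)&(S[:,0]<128)&(abs(S[:,1]-14)<70)&(S[:,2]>19)&(S[:,2]<36)&(hh[:,1]<60)&(hh[:,2]>120)
    m=np.zeros(d.shape,np.uint8); m[v[k],u[k]]=1; px=big(m); rr,b=rect(C,px,.029)
    c=np.median(S[k],0); V=np.linalg.svd(S[k]-c,full_matrices=False)[2][2]
    print(n,k.sum(),"rect c",sl(np.array(rr[0])/1000),np.round(rr[1],1),round(rr[2],1),"c",c.round(1),"n",V.round(3))
    red=mask(im,"red"); print("red px",red[220:320,260:420].sum())
E
python3 fin.py
```

```text
t 26.93 slab xy [-93.5  13. ] z 116.4 yaw tool y 75.64 tilt [ 0.173  0.001 -0.985] F slab [0.05 0.44] 0.26 gap 0.503
side 1035 rect c [10.5 13.2] [110.5  69.5] 75.8 c [10.9 12.4 27. ] n [0.004 0.005 1.   ]
red px 0Traceback (most recent call last):
  File "fin.py", line 7, in <module>
    m=np.zeros(d.shape,np.uint8); m[v[k],u[k]]=1; px=big(m); rr,b=rect(C,px,.029)
                                                     ~~~^^^
  File "m.py", line 7, in big
    cs,_=cv2.findContours(m,cv2.RETR_EXTERNAL,cv2.CHAIN_APPROX_NONE); return max(cs,key=cv2.contourArea)[:,0]
                                                                             ~~~^^^^^^^^^^^^^^^^^^^^^^^^
ValueError: max() iterable argument is empty
```

Run:
```python
from plant import arm
print(arm.finish_job())
```

```text
the job is handed in; nothing more can be done
None
```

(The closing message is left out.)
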